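Tug-check two culture flasks in their spring clamps

TASK

Check that the two culture flasks are held by their spring clamps: tug each one straight up with about 10 N, never more than 15 N, and keep the pull on for a second. Leave the flask that holds in its clamp; the other one will come away: set it down standing upright inside the grey tray, without dropping it, and do not disturb the sample jars behind.

Things in the scene. Friction and masses are not known exactly. Their poses are not given: they have to be found in the camera images.
- flask_1_cap (a point): Centre of the round screw cap (32 mm across, 19 mm tall) of the square clear culture flask in stand 1, 80 mm above its underside, z up. Flask 42 x 42 x 89 mm, about 0.1 kg, sloping shoulders under the cap. Cap centre 100 mm above the table, or up to 6 mm more as it can ride up in its clamp. Grip the cap from above, tips no lower than its lower rim. Only tugging shows if it is retained.
- flask_2_cap (a point): Centre of the round screw cap (32 mm across, 19 mm tall) of the square clear culture flask in stand 2, 80 mm above its underside, z up. Flask 42 x 42 x 89 mm, about 0.1 kg, sloping shoulders under the cap. Cap centre 100 mm above the table, or up to 6 mm more as it can ride up in its clamp. Grip the cap from above, tips no lower than its lower rim. Only tugging shows if it is retained.
- gauge_1 (a joint): Pull gauge of stand 1: rise of its sprung clamp in m, 0 at rest, stop at 0.008. A retained flask first rides up 0 to 6 mm of lash against 2 to 3 N; then it is caught and a pull of T newtons raises the gauge by about (T - 1.5) / 3000 m (10 N: 2.8 mm). A flask that is not retained just lifts out with its own weight, 1 to 2 N.
- gauge_2 (a joint): Pull gauge of stand 2: rise of its sprung clamp in m, 0 at rest, stop at 0.008. A retained flask first rides up 0 to 6 mm of lash against 2 to 3 N; then it is caught and a pull of T newtons raises the gauge by about (T - 1.5) / 3000 m (10 N: 2.8 mm). A flask that is not retained just lifts out with its own weight, 1 to 2 N.
- stand_1: Stand 1, fixed: aluminium base 94 x 84 x 8 mm, a 52 mm tall scale post at its +x edge; origin on the table under its middle, z up, the flask on that axis. The sprung steel clamp has its floor 20 mm above the table and four prongs, 46 mm apart inside, up to 59 mm above it: a free flask clears them after rising 45 mm. Both stands look the same.
- stand_2: Stand 2, fixed: aluminium base 94 x 84 x 8 mm, a 52 mm tall scale post at its +x edge; origin on the table under its middle, z up, the flask on that axis. The sprung steel clamp has its floor 20 mm above the table and four prongs, 46 mm apart inside, up to 59 mm above it: a free flask clears them after rising 45 mm. Both stands look the same.
- tray: Open grey plastic tray, fixed to the table: 150 (x) by 120 (y) by 22 mm, walls and floor 4 mm thick; origin at the centre of its underside, z up. Its inner floor is 4 mm above the table; it is empty.
- jar_north: Sample jar with a black screw lid, 62 mm across and 66 mm tall, loose, the nearest of the three bystander jars behind the stands; origin at the centre of its underside.
Things that resemble listed ones, but are neither listed nor needed, are in the scene too. What is shaped like the part that bears flask_2_cap but pink is not meant.

How it is judged (in metres and radians):
On the way:
1. the flask that is retained is tugged straight up with 7 to 14 N and the pull is kept on for half a second ((value of joint gauge_1 between 0.00184 and 0.00418 m or value of joint gauge_2 between 0.00184 and 0.00418 m)), for 0.5 s.
At the end, for the whole second after the job is handed in: The flask that came away stands upright (within 0.1 rad) and at rest on the floor of the tray, its axis within 55 mm (x) and 40 mm (y) of the tray's centre; the other is still in its clamp and both gauges are back at rest (below 1 mm) (((x of flask_1_cap in the frame of tray between -0.055 and 0.055 m and y of flask_1_cap in the frame of tray between -0.04 and 0.04 m and z of flask_1_cap in the frame of tray between 0.078 and 0.09 m and angle between flask_1_cap's own z axis and vertical below 0.1 rad and linear speed of flask_1 below 0.02 m/s) or (x of flask_2_cap in the frame of tray between -0.055 and 0.055 m and y of flask_2_cap in the frame of tray between -0.04 and 0.04 m and z of flask_2_cap in the frame of tray between 0.078 and 0.09 m and angle between flask_2_cap's own z axis and vertical below 0.1 rad and linear speed of flask_2 below 0.02 m/s)) and value of joint each of gauge_1, gauge_2 below 0.001 m); the robot touches nothing.
It fails at once if a clamp is pulled with more than 17 N (value of joint any of gauge_1, gauge_2 above 0.00518 m).
It fails at once if a flask is dropped (falls freely from more than about 20 mm) ((linear speed of flask_1 above 0.6 m/s and contact force between flask_1 and the fingers below 0.05 N) or (linear speed of flask_2 above 0.6 m/s and contact force between flask_2 and the fingers below 0.05 N)).
It fails at once if the nearest sample jar is moved more than 30 mm (distance of jar_north from where it was at the start of the episode above 0.03 m).
It also fails if it takes over 64 s, if anything falls off the work surface, if the arm or the gripper's body presses on something with over 40 N, if the wrist force passes 120 N, or if a joint passes its speed limit or range.

ROBOT

A 6-joint arm with a two-finger parallel gripper is mounted at the origin on the work surface; the furniture and walls round the work are solid. World frame = base frame: x ahead of the robot, y to its left, z up, the work surface at z = 0. Lengths are in m, angles in degrees, forces in N, time in s.
With the tool pointing down it reaches from about 0.375 to 0.9 m from the base axis. Payload 3.1 kg.
Tool frame: the origin (TCP) lies at the very end of the fingers, on their centre line; the grasp point (between the pads) lies 19 mm behind it; z points along the fingers, y is the line along which they close (so a half turn about z gives the same grasp; the last joint's range is limited). The gripper opens to 87 mm and grips with 3 to 60 N. Pads are 19 mm wide; open, the fingers measure 117 mm over their backs; the gripper's body (75 mm by 190 mm) begins 51 mm behind the grasp point.
Start: joints at [-85.457, 30.224, 82.088, -0, 67.689, -10.227], TCP at [0.159, -0.604, 0.223] pointing down, gripper open.
Joint ranges: [-176.69, 176.69], [-43.24, 126.21], [12.49, 139.97], [-82, 262], [0, 151.66], [-163.58, 163.58]. Speed limits (degrees/s): [159.86, 159.86, 180, 180, 180, 180].

INTERFACE

Orientations are given as a 3x3 rotation matrix whose columns are the frame's x, y, z axes.
In Python, from rig import bot, imaging gives the robot as it stands.
- The arm moves only by the tool drive_tool, never from a script. Its argument "deltas" is text: rows parted by semicolons, each of 5 numbers parted by spaces: the finger opening in mm, from 0 to 87, then the shift along the world's x, y, z in mm, then the turn about the world's z in rad. In form: jaw dx dy dz twist; .... A call has 1 to 12 rows; each row is the pose to reach, as a shift and turn from the pose commanded when the call began; what a row does not reach only later rows make up. A row lasts 1/10 s, in which the tool goes at most 50 mm and 8.59 degrees, less where a joint would pass 70% of its speed; a pose out of reach is approached as far as the arm can. A call with a gripper value outside its range is refused whole. The fingers move at their own pace and stop on an object; the grip force is fixed at half the most. Time passes only in rows, so rows that repeat a pose let the fingers close. It gives the time, the measured TCP pose, the force, the opening and the grip force at its end, in the units of the state.
- bot.read_state(): the state, without advancing time (a new reading comes with each control period).
- imaging.capture(name): name is "side" or "top" or "wrist"; returns the picture (420x560x3 uint8, red, green, blue); there is no depth.
- imaging.camera_model(name): a dict with "fx", "fy", "cx", "cy" (pixels), "T" (4x4, takes a point from camera to world coordinates). Camera axes: x right, y down, z forward; pixel columns grow to the right and rows downward; lengths in m; the calibration is good to about 2 mm. A picture is of the moment at which its call begins: read the wrist's pose just before it. camera_model takes no time and is no camera call; for the wrist camera it gives the pose at the moment of the call.
- bot.hand_in(): hands the job in; it is judged then, once.
The state is a dict: "time_s": time; "joint_positions": joint angles; "qvel": joint speeds; "tau": joint torques, N m; "position": TCP position; "tcp_rot": TCP orientation; "force": force on the tool from outside, world axes, zero at the start; "moment": the same for the moment, N m; "opening": opening from 0.0 (shut) to 1.0 (fully open); "grasp_force": force on a finger pad.
Only numpy, scipy, OpenCV 4.12 (cv2) and the standard library are available. Lean on these libraries where they do the work, as an engineer would, in place of code of your own. Each camera call takes 0.05 s, during which the arm holds its last target. There are 200 camera calls.

## Working session

There is one attempt and no reset: what is moved stays moved. The work goes in short steps, Python scripts to look and compute and a tool call to move; the robot and the scene stay as the last step left them, time stands still between calls to the robot, and variables do not carry over. Pictures are saved under pics/ and viewed, at most 10 in all, crops included, and the job is handed in when it is done.

Besides the shell and the picture viewer there is one more tool, called after "Call:" as name(argument=value, ...) on one line, values as JSON. drive_tool: Moves the arm, as the interface text tells. Its arguments: {"type":"object","properties":{"deltas":{"type":"string"}},"required":["deltas"]}

```bash
mkdir -p pics
python3 - <<'E'
from rig import bot, imaging
import cv2,numpy as np
a=imaging.capture("top");b=imaging.capture("side")
cv2.imwrite("pics/top.png",a[:,:,::-1]);cv2.imwrite("pics/side.png",b[:,:,::-1])
for n in("top","side"):
    m=imaging.camera_model(n);print(n,m["fx"],m["cx"],m["cy"],np.round(m["T"],3).tolist())
s=bot.read_state();print(s["time_s"],s["position"],s["tcp_rot"],s["force"])
E
```

```text
top 412.065399654551 270.3868848686304 209.67783960537042 [[-0.03, -0.999, 0.037, 0.539], [-1.0, 0.03, 0.007, -0.056], [-0.008, -0.036, -0.999, 1.036], [0.0, 0.0, 0.0, 1.0]]
side 462.60785285611405 283.0028640817565 211.57602178420603 [[-0.923, -0.244, 0.296, 0.269], [-0.383, 0.628, -0.677, 0.655], [-0.021, -0.739, -0.674, 0.816], [0.0, 0.0, 0.0, 1.0]]
0.1 [ 0.15931322 -0.60367292  0.22167979] [[ 9.66968349e-01  2.54896431e-01 -1.49026600e-04]
 [ 2.54896232e-01 -9.66966460e-01  1.94333771e-03]
 [ 3.51246122e-04 -1.91713238e-03 -9.99998101e-01]] [-0.38810713 -1.09969329  0.28513763]
```

View pics/top.png

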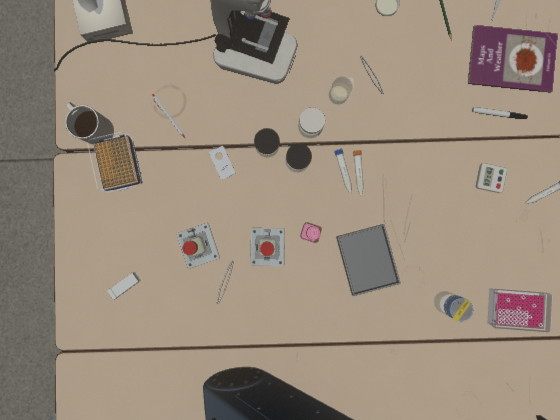

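View pics/side.png

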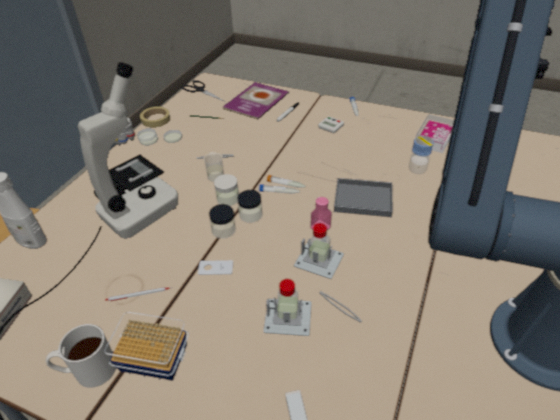

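Top view: red caps at about (190,247) and (267,249), pink decoy at (311,232), tray at (368,260), jars at (298,157), (267,141) and (312,121). In the side view the red caps are at (287,287) and (320,230).

```bash
cat > h.py <<'E'
from rig import bot, imaging
import cv2,numpy as np
def ray(m,u,v):
    T=np.array(m["T"]);d=T[:3,:3]@[(u-m["cx"])/m["fx"],(v-m["cy"])/m["fy"],1];return T[:3,3],d/np.linalg.norm(d)
def onz(m,u,v,z):
    o,d=ray(m,u,v);return o+d*(z-o[2])/d[2]
def tri(r1,r2):
    A=0;b=0
    for o,d in(r1,r2):
        P=np.eye(3)-np.outer(d,d);A=A+P;b=b+P@o
    return np.linalg.solve(A,b)
def red(im):
    h=cv2.cvtColor(im,cv2.COLOR_RGB2HSV);mk=((h[...,0]<6)|(h[...,0]>174))&(h[...,1]>190)&(h[...,2]>90)
    n,l,s,c=cv2.connectedComponentsWithStats(mk.astype(np.uint8));return [(s[i],c[i]) for i in range(1,n) if s[i][4]>40]
E
python3 - <<'E'
from h import *
t=cv2.imread("pics/top.png")[:,:,::-1].copy();s=cv2.imread("pics/side.png")[:,:,::-1].copy()
mt,ms=imaging.camera_model("top"),imaging.camera_model("side")
R=red(t);S=red(s)
for st,c in R:print("top",st,c,onz(mt,*c,.109))
for st,c in S:print("side",st,c,onz(ms,*c,.103))
for _,c in R:
  for _,d in S:
    r1,r2=ray(mt,*c),ray(ms,*d);p=tri(r1,r2);print(p)
h=cv2.cvtColor(t,cv2.COLOR_RGB2GRAY);g=((h<105)&(h>50)).astype(np.uint8)
n,l,st,c=cv2.connectedComponentsWithStats(g[200:320,325:420].copy())
i=1+np.argmax(st[1:,4]);pts=np.argwhere(l==i)[:,::-1]+[325,200]
r=cv2.minAreaRect(pts.astype(np.float32));print(r)
for q in [r[0],*cv2.boxPoints(r)]:print("tray",onz(mt,*q,.022))
print("jar",onz(mt,298,157,.066),onz(mt,267,141,.066)); print("pink",onz(mt,312,233,.085))
c=np.hstack([cv2.resize(t[215:280,160:300],(780,362),interpolation=cv2.INTER_CUBIC)]);cv2.imwrite("pics/c.png",c[:,:,::-1])
E
```

```text
side [314 224  12  13 137] [319.40875912 229.88321168] [ 0.48494363 -0.03520494  0.103     ]
side [280 280  14  16 184] [286.73913043 287.27717391] [0.49172652 0.13722241 0.103     ]
((367.36590576171875, 259.60382080078125), (61.41798782348633, 49.39008712768555), 74.87599182128906)
tray [ 0.44651529 -0.28214868  0.022     ]
tray [ 0.50543555 -0.20634183  0.022     ]
tray [ 0.53356078 -0.32425335  0.022     ]
tray [ 0.38790706 -0.35755409  0.022     ]
tray [ 0.35996473 -0.24028347  0.022     ]
jar [ 0.69683457 -0.11783756  0.066     ] [ 0.73720072 -0.04566205  0.066     ]
pink [ 0.51690257 -0.14320408  0.085     ]
```

View pics/c.png

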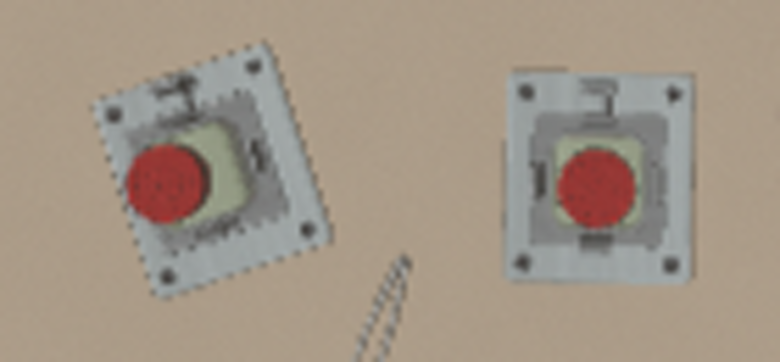

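Crop: cap centres at about (166,183) and (597,188), i.e. (189.7,247.8) and (267.1,248.7) in the full top image. The left stand is turned by about 18°, the right one is nearly square.

Run:
```python
from h import *
mt,ms=imaging.camera_model("top"),imaging.camera_model("side")
for c,d in(((189.3,247.4),(286.7,287.3)),((266.7,248.3),(319.4,229.9))):
    print(onz(mt,*c,.109),tri(ray(mt,*c),ray(ms,*d)))
    p=onz(mt,*c,.109);print((p-bot.read_state()["position"])*1000)
```

```text
[0.49324575 0.13545612 0.109     ] [0.49249581 0.13673578 0.10201498]
[ 333.93252972  739.12904187 -112.6797899 ]
[ 0.48617578 -0.03835239  0.109     ] [ 0.48576683 -0.03814522  0.09994882]
[ 326.86255777  565.32052881 -112.6797899 ]
```

Call:
drive_tool(deltas="87 164 283 0 0;87 327 565 0 0;87 327 565 0 0;87 327 565 0 0;87 327 565 0 0;87 327 565 0 0;87 327 565 0 0;87 327 565 0 0;87 327 565 0 0;87 327 565 0 0;87 327 565 0 0;87 327 565 0 0")

```text
time_s: 1.3
position: [0.4604, -0.083, 0.2225]
tcp_rot: [[0.967, 0.255, -0.0], [0.255, -0.967, -0.0], [-0.0, -0.0, -1.0]]
force: [0.7, -0.6, -0.6]
opening: 1.0
grasp_force: 0.0
```

Call:
drive_tool(deltas="87 26 45 0 0;87 26 45 -50 0;87 26 45 -50 0;87 26 45 -50 0")

```text
time_s: 1.7
position: [0.4847, -0.0397, 0.1718]
tcp_rot: [[0.967, 0.255, -0.004], [0.255, -0.967, 0.001], [-0.004, -0.002, -1.0]]
force: [0.1, -0.8, 0.6]
opening: 0.997
grasp_force: 0.0
```

Run:
```python
from h import *
s=bot.read_state();print(s["position"],s["force"])
m=imaging.camera_model("wrist");w=imaging.capture("wrist");cv2.imwrite("pics/w.png",w[:,:,::-1])
for st,c in red(w):print(st,c,onz(m,*c,.109),onz(m,*c,.104))
```

```text
[ 0.48471327 -0.03972875  0.17184123] [ 0.05607727 -0.8301229   0.58346824]
[   0  118   42   49 1733] [ 19.17599538 142.06578188] [0.49327289 0.13374709 0.109     ] [0.4919335  0.13721173 0.104     ]
[ 262  198   45   43 1527] [283.63261297 218.66601179] [ 0.4872901  -0.03727271  0.109     ] [ 0.4858169 -0.0376328  0.104    ]
```

View pics/w.png

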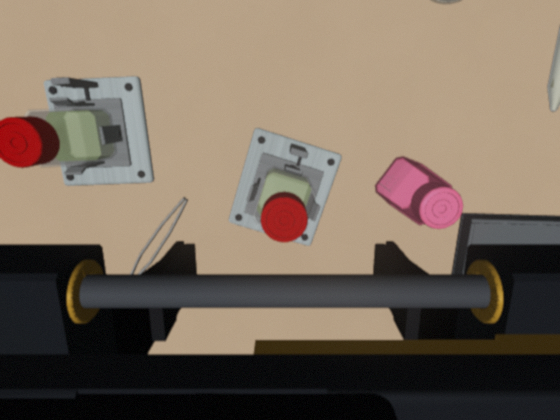

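Wrist view: the target red cap is at (284,219), the other red cap at (19,142), with the pink decoy to the right. The measured cap position is about 2 mm off in x and y, which I correct for in the descent.

Call:
drive_tool(deltas="87 2 2 -20 0;87 2 2 -40 0;87 2 2 -55 0;87 2 2 -67 0;87 2 2 -74 0;87 2 2 -77 0;87 2 2 -77 0;87 2 2 -77 0")

```text
time_s: 2.55
position: [0.4885, -0.0385, 0.0964]
tcp_rot: [[0.967, 0.254, 0.002], [0.254, -0.967, -0.001], [0.002, 0.001, -1.0]]
force: [-0.4, 0.1, -0.3]
opening: 0.997
grasp_force: 0.0
```

Call:
drive_tool(deltas="25 0 0 0 0;25 0 0 0 0;25 0 0 0 0;25 0 0 0 0;25 0 0 0 0;25 0 0 0 0;25 0 0 0 0;25 0 0 0 0")

```text
time_s: 3.35
position: [0.4879, -0.038, 0.0955]
tcp_rot: [[0.967, 0.255, -0.0], [0.255, -0.967, 0.0], [-0.0, -0.0, -1.0]]
force: [-0.8, -0.5, -0.5]
opening: 0.359
grasp_force: 0.0
```

Call:
drive_tool(deltas="25 0 0 0 0;25 0 0 0 0;25 0 0 0 0;25 0 0 0 0")

```text
time_s: 3.75
position: [0.4879, -0.038, 0.0955]
tcp_rot: [[0.967, 0.255, -0.0], [0.255, -0.967, 0.0], [-0.0, -0.0, -1.0]]
force: [-0.8, 0.1, -0.4]
opening: 0.341
grasp_force: 30.0
```

Call:
drive_tool(deltas="25 0 0 0.5 0;25 0 0 1 0;25 0 0 1.5 0;25 0 0 2 0;25 0 0 2 0;25 0 0 2 0")

```text
time_s: 4.35
position: [0.4879, -0.038, 0.0976]
tcp_rot: [[0.967, 0.255, 0.0], [0.255, -0.967, -0.0], [0.0, 0.0, -1.0]]
force: [0.5, 0.1, -1.2]
opening: 0.339
grasp_force: 30.0
```

Call:
drive_tool(deltas="25 0 0 0.5 0;25 0 0 1 0;25 0 0 1.5 0;25 0 0 1.5 0;25 0 0 1.5 0")

```text
time_s: 4.85
position: [0.4879, -0.038, 0.0991]
tcp_rot: [[0.967, 0.255, 0.0], [0.255, -0.967, -0.0], [0.0, 0.0, -1.0]]
force: [-0.4, -0.3, -0.7]
opening: 0.342
grasp_force: 30.0
```

Call:
drive_tool(deltas="25 0 0 0.5 0;25 0 0 1 0;25 0 0 1.5 0;25 0 0 1.5 0;25 0 0 1.5 0")

```text
time_s: 5.35
position: [0.4879, -0.038, 0.1006]
tcp_rot: [[0.967, 0.255, 0.0], [0.255, -0.967, -0.0], [0.0, 0.0, -1.0]]
force: [-0.4, -0.3, -0.3]
opening: 0.345
grasp_force: 30.0
```

Call:
drive_tool(deltas="25 0 0 0.5 0;25 0 0 1 0;25 0 0 1.5 0;25 0 0 1.5 0;25 0 0 1.5 0")

```text
time_s: 5.85
position: [0.4879, -0.038, 0.1021]
tcp_rot: [[0.967, 0.255, 0.0], [0.255, -0.967, 0.0], [0.0, 0.0, -1.0]]
force: [-0.7, 0.3, -1.5]
opening: 0.342
grasp_force: 30.0
```

Call:
drive_tool(deltas="25 0 0 0.5 0;25 0 0 1 0;25 0 0 1.5 0;25 0 0 1.5 0;25 0 0 1.5 0")

```text
time_s: 6.35
position: [0.4879, -0.038, 0.1036]
tcp_rot: [[0.967, 0.255, 0.0], [0.255, -0.967, -0.0], [0.0, 0.0, -1.0]]
force: [0.3, -0.3, -2.5]
opening: 0.343
grasp_force: 30.0
```

Run:
```python
from h import *
print(bot.read_state()["force"]);w=imaging.capture("wrist");s=imaging.capture("side")
print(red(s)); print(bot.read_state()["force"])
a=cv2.resize(s[210:290,270:370],(500,400));b=cv2.resize(w[100:300,150:420],(540,400))[:, :300]
cv2.imwrite("pics/t.png",np.hstack([a,b])[:,:,::-1])
```

```text
[ 0.26214019 -0.33309914 -2.49393878]
[(array([281, 280,  13,  16, 178], dtype=int32), array([286.82022472, 287.19662921]))]
[ 1.10655575 -0.64556862 -1.27683063]
```

View pics/t.png

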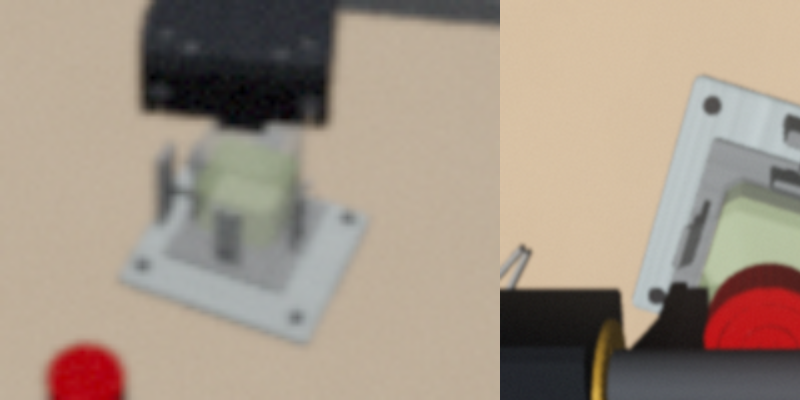

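The flask stands in its clamp under the closed gripper, with the cap held (red at right). No catch is visible yet, and the force reads about 1 to 2.5 N. I continue gently.

Call:
drive_tool(deltas="25 0 0 0.5 0;25 0 0 1 0;25 0 0 1 0;25 0 0 1 0;25 0 0 1 0")

```text
time_s: 6.95
position: [0.4879, -0.038, 0.1046]
tcp_rot: [[0.967, 0.255, 0.0], [0.255, -0.967, -0.0], [0.0, 0.0, -1.0]]
force: [0.1, 0.2, -1.3]
opening: 0.337
grasp_force: 30.0
```

Call:
drive_tool(deltas="25 0 0 0.5 0;25 0 0 1 0;25 0 0 1 0;25 0 0 1 0;25 0 0 1 0")

```text
time_s: 7.45
position: [0.4879, -0.038, 0.1056]
tcp_rot: [[0.967, 0.255, -0.0], [0.255, -0.967, 0.0], [-0.0, -0.0, -1.0]]
force: [-0.4, 0.8, 0.0]
opening: 0.336
grasp_force: 30.0
```

Call:
drive_tool(deltas="25 0 0 0.5 0;25 0 0 1 0;25 0 0 1 0;25 0 0 1 0;25 0 0 1 0")

```text
time_s: 7.95
position: [0.4879, -0.038, 0.1065]
tcp_rot: [[0.967, 0.255, 0.0], [0.255, -0.967, -0.0], [0.0, 0.0, -1.0]]
force: [-0.1, -0.1, -1.1]
opening: 0.339
grasp_force: 30.0
```

Call:
drive_tool(deltas="25 0 0 3 0;25 0 0 6 0;25 0 0 9 0;25 0 0 12 0;25 0 0 12 0")

```text
time_s: 8.45
position: [0.4883, -0.0381, 0.1191]
tcp_rot: [[0.967, 0.255, 0.001], [0.255, -0.967, -0.0], [0.001, 0.001, -1.0]]
force: [0.0, 0.1, -0.6]
opening: 0.339
grasp_force: 30.0
```

Run:
```python
from h import *
w=imaging.capture("wrist");s=imaging.capture("side")
a=cv2.resize(s[200:290,270:370],(444,400));b=cv2.resize(w[50:300,200:420],(352,400))
cv2.imwrite("pics/t2.png",np.hstack([a,b])[:,:,::-1])
```

```text
(no output)
```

View pics/t2.png

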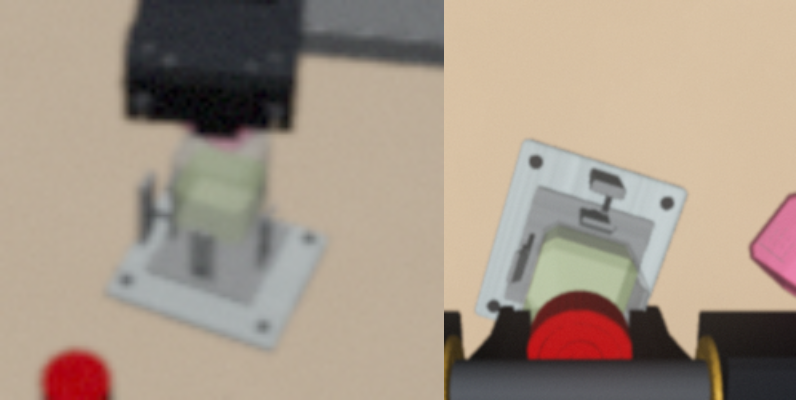

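The flask has risen with the gripper: clear of the clamp floor in both views, without resistance. It is the free one, so I lift it over and carry it to the tray.

Call:
drive_tool(deltas="25 0 0 12 0;25 0 0 25 0;25 0 0 40 0;25 0 0 55 0;25 0 0 66 0;25 0 0 70 0;25 -3 -20 70 0;25 -10 -60 70 0;25 -17 -100 70 0;25 -24 -140 70 0;25 -31 -180 70 0;25 -37 -215 70 0")

```text
time_s: 9.75
position: [0.4502, -0.2548, 0.188]
tcp_rot: [[0.967, 0.254, -0.001], [0.254, -0.967, 0.0], [-0.0, -0.001, -1.0]]
force: [1.0, 0.6, -1.6]
opening: 0.343
grasp_force: 30.0
```

Call:
drive_tool(deltas="25 -3 -15 0 0;25 -5 -25 0 0;25 -5 -29 0 0;25 -5 -29 0 0;25 -5 -29 -15 0;25 -5 -29 -30 0;25 -5 -29 -30 0;25 -5 -29 -30 0")

```text
time_s: 10.55
position: [0.4461, -0.2808, 0.1586]
tcp_rot: [[0.967, 0.256, -0.001], [0.256, -0.967, 0.001], [-0.0, -0.001, -1.0]]
force: [0.7, -0.5, -1.1]
opening: 0.343
grasp_force: 30.0
```

Run:
```python
from h import *
print(bot.read_state()["position"])
w=imaging.capture("wrist");s=imaging.capture("side")
a=cv2.resize(s[130:250,320:440],(400,400));b=cv2.resize(w,(400,300));b=np.vstack([b,np.zeros((100,400,3),np.uint8)])
cv2.imwrite("pics/t3.png",np.hstack([a,b])[:,:,::-1])
```

```text
[ 0.4460904  -0.28076994  0.15858156]
```

View pics/t3.png

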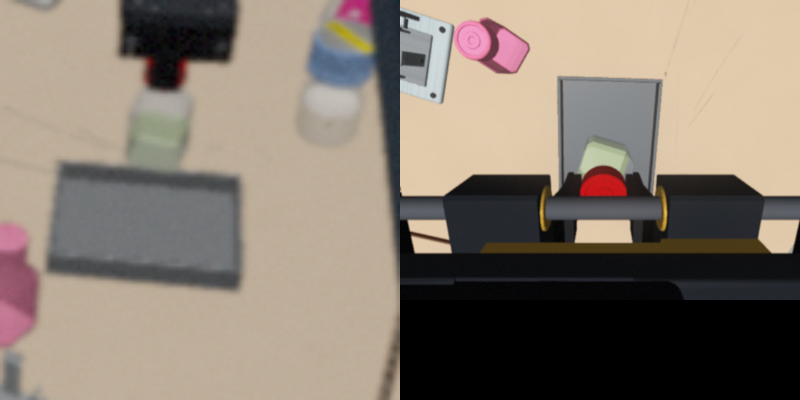

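The flask hangs upright above the tray, and the wrist view shows it between the side walls. I lower it.

Call:
drive_tool(deltas="25 0 0 -25 0;25 0 0 -45 0;25 0 0 -60 0;25 0 0 -70 0;25 0 0 -74 0;25 0 0 -76 0;25 0 0 -76 0;25 0 0 -76 0")

```text
time_s: 11.45
position: [0.4463, -0.2824, 0.0832]
tcp_rot: [[0.967, 0.255, 0.001], [0.255, -0.967, -0.001], [0.001, 0.001, -1.0]]
force: [-0.7, 0.6, -2.5]
opening: 0.344
grasp_force: 30.0
```

Call:
drive_tool(deltas="25 0 0 -0.5 0;25 0 0 -1 0;25 0 0 -1.5 0;25 0 0 -1.5 0;25 0 0 -1.5 0")

```text
time_s: 11.95
position: [0.4459, -0.282, 0.081]
tcp_rot: [[0.967, 0.255, -0.0], [0.255, -0.967, 0.0], [-0.0, -0.0, -1.0]]
force: [-0.3, 0.2, -0.8]
opening: 0.341
grasp_force: 30.0
```

Call:
drive_tool(deltas="25 0 0 -0.5 0;25 0 0 -1 0;25 0 0 -1 0;25 0 0 -1 0")

```text
time_s: 12.35
position: [0.4459, -0.282, 0.08]
tcp_rot: [[0.967, 0.255, -0.0], [0.255, -0.967, 0.0], [-0.0, -0.0, -1.0]]
force: [0.4, -0.5, -0.5]
opening: 0.34
grasp_force: 30.0
```

Call:
drive_tool(deltas="25 0 0 -0.5 0;25 0 0 -0.5 0;25 0 0 -0.5 0")

```text
time_s: 12.65
position: [0.446, -0.2821, 0.0796]
tcp_rot: [[0.967, 0.255, 0.0], [0.255, -0.967, -0.0], [0.0, 0.0, -1.0]]
force: [0.8, 0.0, -1.0]
opening: 0.342
grasp_force: 30.0
```

Call:
drive_tool(deltas="25 0 0 -0.5 0;25 0 0 -0.5 0;25 0 0 -0.5 0")

```text
time_s: 12.95
position: [0.4461, -0.2822, 0.0795]
tcp_rot: [[0.967, 0.255, 0.0], [0.255, -0.967, -0.0], [0.0, 0.001, -1.0]]
force: [0.0, 0.7, 4.0]
opening: 0.34
grasp_force: 30.0
```

Contact with the tray floor (4 N). Release, rise and carry on to the other flask.

Call:
drive_tool(deltas="45 0 0 0 0;60 0 0 0 0;60 0 0 0 0;60 0 0 0 0;60 0 0 0 0;60 0 0 15 0;60 0 0 40 0;60 0 0 80 0;60 0 0 120 0;60 0 0 120 0")

```text
time_s: 13.95
position: [0.4488, -0.2846, 0.2042]
tcp_rot: [[0.967, 0.255, 0.009], [0.255, -0.967, -0.008], [0.006, 0.01, -1.0]]
force: [0.6, -1.1, 0.4]
opening: 0.687
grasp_force: 0.0
```

Call:
drive_tool(deltas="87 24 212 0 0;87 47 417 0 0;87 47 417 0 0;87 47 417 0 0;87 47 417 0 0;87 47 417 0 0;87 47 417 0 0;87 47 417 0 0;87 47 417 0 0;87 47 417 0 0;87 47 417 0 0;87 47 417 0 0")

```text
time_s: 15.15
position: [0.4926, 0.1339, 0.1986]
tcp_rot: [[0.967, 0.254, -0.001], [0.254, -0.967, -0.0], [-0.001, 0.0, -1.0]]
force: [-0.0, 0.1, -0.2]
opening: 0.999
grasp_force: 0.0
```

Run:
```python
from h import *
print(bot.read_state()["position"])
m=imaging.camera_model("wrist");w=imaging.capture("wrist");s=imaging.capture("side");ms=imaging.camera_model("side")
for st,c in red(w):print(st,c,onz(m,*c,.107))
for st,c in red(s):print(st,c,onz(ms,*c,.088))
cv2.imwrite("pics/t4.png",np.hstack([cv2.resize(s[130:350,250:450],(364,400)),cv2.resize(w,(420,400))])[:,:,::-1])
```

```text
[0.49257653 0.13387144 0.19862319]
[ 264  191   40   39 1239] [283.14447135 210.36803874] [0.4929593  0.13605927 0.107     ]
[362 171  10  11  91] [366.21978022 176.12087912] [ 0.44301696 -0.27574865  0.088     ]
[280 280  14  16 182] [286.81318681 287.30769231] [0.49625131 0.12634634 0.088     ]
```

View pics/t4.png

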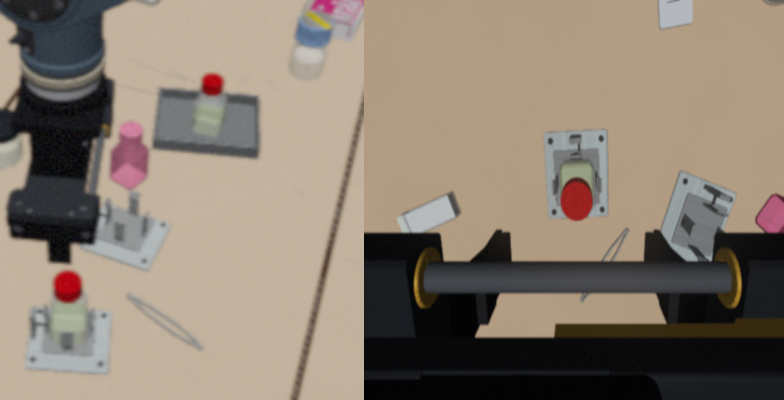

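The first flask stands upright in the tray. The second cap is at (0.493, 0.136), 2 mm off in y. I descend and grip it.

Call:
drive_tool(deltas="87 0 2 -40 0;87 0 2 -70 0;87 0 2 -85 0;87 0 2 -95 0;87 0 2 -100 0;87 0 2 -103 0;87 0 2 -103 0;87 0 2 -103 0")

```text
time_s: 16.05
position: [0.4935, 0.137, 0.0967]
tcp_rot: [[0.967, 0.255, 0.002], [0.255, -0.967, 0.0], [0.002, 0.0, -1.0]]
force: [-0.5, 0.1, -0.2]
opening: 0.998
grasp_force: 0.0
```

Call:
drive_tool(deltas="25 0 0 0 0;25 0 0 0 0;25 0 0 0 0;25 0 0 0 0;25 0 0 0 0;25 0 0 0 0;25 0 0 0 0;25 0 0 0 0;25 0 0 0 0;25 0 0 0 0;25 0 0 0 0;25 0 0 0 0")

```text
time_s: 17.25
position: [0.4932, 0.1363, 0.0961]
tcp_rot: [[0.967, 0.255, 0.0], [0.255, -0.967, -0.001], [0.0, 0.001, -1.0]]
force: [1.4, -4.8, -0.0]
opening: 0.342
grasp_force: 30.0
```

Call:
drive_tool(deltas="25 0 0 0.5 0;25 0 0 1 0;25 0 0 1 0;25 0 0 1 0")

```text
time_s: 17.65
position: [0.4931, 0.1363, 0.0968]
tcp_rot: [[0.967, 0.255, 0.0], [0.255, -0.967, -0.001], [-0.0, 0.001, -1.0]]
force: [1.6, -6.6, -2.0]
opening: 0.341
grasp_force: 30.0
```

Side load of −6 N in y: ease off by 1 mm before pulling.

Call:
drive_tool(deltas="25 0 -0.5 0 0;25 0 -1 0 0;25 0 -1 0 0;25 0 -1 0 0")

```text
time_s: 18.05
position: [0.493, 0.136, 0.097]
tcp_rot: [[0.967, 0.255, 0.0], [0.255, -0.967, 0.0], [0.0, 0.0, -1.0]]
force: [1.5, -2.6, -2.2]
opening: 0.339
grasp_force: 30.0
```

Call:
drive_tool(deltas="25 0 0 0.5 0;25 0 0 1 0;25 0 0 1 0;25 0 0 1 0")

```text
time_s: 18.45
position: [0.493, 0.136, 0.0981]
tcp_rot: [[0.967, 0.255, 0.0], [0.255, -0.967, 0.0], [0.0, 0.0, -1.0]]
force: [2.3, -4.2, -3.1]
opening: 0.342
grasp_force: 30.0
```

Call:
drive_tool(deltas="25 0 -0.5 0 0;25 -0.5 -0.5 0.5 0;25 -0.5 -0.5 1 0;25 -0.5 -0.5 1 0")

```text
time_s: 18.85
position: [0.4928, 0.1357, 0.0992]
tcp_rot: [[0.967, 0.255, 0.001], [0.255, -0.967, 0.0], [0.001, -0.0, -1.0]]
force: [2.0, -2.0, -2.1]
opening: 0.343
grasp_force: 29.9
```

Call:
drive_tool(deltas="25 0 0 0.5 0;25 0 0 1 0;25 0 0 1 0;25 0 0 1 0")

```text
time_s: 19.25
position: [0.4927, 0.1356, 0.1002]
tcp_rot: [[0.967, 0.255, 0.001], [0.255, -0.967, 0.0], [0.001, -0.0, -1.0]]
force: [3.3, -1.1, -2.4]
opening: 0.34
grasp_force: 29.9
```

Call:
drive_tool(deltas="25 0.5 0 0.5 0;25 0.5 0 1 0;25 0.5 0 1 0;25 0.5 0 1 0")

```text
time_s: 19.65
position: [0.4928, 0.1355, 0.101]
tcp_rot: [[0.967, 0.255, -0.0], [0.255, -0.967, 0.0], [-0.0, -0.0, -1.0]]
force: [2.7, -0.4, -2.1]
opening: 0.341
grasp_force: 29.9
```

Call:
drive_tool(deltas="25 0 0 0.5 0;25 0 0 1 0;25 0 0 1 0;25 0 0 1 0")

```text
time_s: 20.05
position: [0.4927, 0.1355, 0.1019]
tcp_rot: [[0.967, 0.255, -0.0], [0.255, -0.967, 0.0], [-0.0, -0.0, -1.0]]
force: [3.1, -0.2, -4.6]
opening: 0.338
grasp_force: 29.9
```

Starting to catch.

Call:
drive_tool(deltas="25 0 0 0.5 0;25 0 0 1 0;25 0 0 1 0;25 0 0 1 0")

```text
time_s: 20.45
position: [0.4927, 0.1355, 0.1028]
tcp_rot: [[0.967, 0.255, -0.0], [0.255, -0.967, 0.0], [-0.0, -0.0, -1.0]]
force: [1.4, -0.6, -7.2]
opening: 0.339
grasp_force: 29.9
```

Call:
drive_tool(deltas="25 0 0 0.5 0;25 0 0 1 0;25 0 0 1 0;25 0 0 1 0")

```text
time_s: 20.85
position: [0.4927, 0.1355, 0.1038]
tcp_rot: [[0.967, 0.255, -0.001], [0.255, -0.967, 0.0], [-0.001, -0.0, -1.0]]
force: [2.5, -0.7, -9.5]
opening: 0.345
grasp_force: 29.9
```

Call:
drive_tool(deltas="25 0 0 0 0;25 0 0 0 0;25 0 0 0 0;25 0 0 0 0")

```text
time_s: 21.25
position: [0.4927, 0.1355, 0.104]
tcp_rot: [[0.967, 0.255, -0.0], [0.255, -0.967, 0.0], [-0.0, -0.0, -1.0]]
force: [2.0, 0.3, -11.5]
opening: 0.341
grasp_force: 29.9
```

Call:
drive_tool(deltas="25 0 0 0 0;25 0 0 0 0;25 0 0 0 0;25 0 0 0 0;25 0 0 0 0;25 0 0 0 0;25 0 0 0 0;25 0 0 0 0")

```text
time_s: 22.05
position: [0.4928, 0.1355, 0.104]
tcp_rot: [[0.967, 0.255, -0.0], [0.255, -0.967, -0.0], [-0.0, -0.0, -1.0]]
force: [2.5, -0.1, -10.0]
opening: 0.34
grasp_force: 29.9
```

Call:
drive_tool(deltas="25 0 0 -1 0;25 0 0 -2 0;25 0 0 -3 0;25 0 0 -4 0;25 0 0 -5 0;25 0 0 -6 0;25 0 0 -7 0;25 0 0 -7 0;25 0 0 -7 0;25 0 0 -7 0")

```text
time_s: 23.05
position: [0.4931, 0.1355, 0.0971]
tcp_rot: [[0.967, 0.255, 0.0], [0.255, -0.967, 0.0], [0.0, 0.0, -1.0]]
force: [0.7, 1.0, 1.1]
opening: 0.343
grasp_force: 29.9
```

The pull was held at about 10 N for over a second, and the flask is lowered again. Now I seat it, release and back off.

Call:
drive_tool(deltas="25 0 0 -0.5 0;25 0 0 -1 0;25 0 0 -1 0;25 0 0 -1 0;45 0 0 -1 0;60 0 0 -1 0;60 0 0 -1 0;60 0 0 -1 0;60 0 0 -1 0;60 0 0 15 0;60 0 0 45 0;60 0 0 90 0")

```text
time_s: 24.25
position: [0.4909, 0.1353, 0.186]
tcp_rot: [[0.967, 0.255, -0.006], [0.255, -0.967, -0.0], [-0.006, -0.001, -1.0]]
force: [0.6, -0.3, -0.0]
opening: 0.689
grasp_force: 0.0
```

Call:
drive_tool(deltas="60 0 0 20 0;60 0 -60 20 0;60 0 -110 20 0;60 0 -110 20 0;60 0 -110 20 0;60 0 -110 20 0;60 0 -110 20 0")

```text
time_s: 24.95
position: [0.4926, 0.0268, 0.2068]
tcp_rot: [[0.967, 0.256, -0.001], [0.256, -0.967, 0.001], [-0.001, -0.001, -1.0]]
force: [0.2, -0.1, -0.6]
opening: 0.691
grasp_force: 0.0
```

Run:
```python
from h import *
s=imaging.capture("side");print(bot.read_state()["position"],bot.read_state()["force"])
for st,c in red(s):print(st,c)
cv2.imwrite("pics/t5.png",cv2.resize(s[130:350,230:450],(600,600))[:,:,::-1])
```

```text
[0.49261459 0.02684513 0.20684093] [-0.14835081 -1.34690881  0.55605204]
[362 171  10  11  88] [366.23863636 176.06818182]
[280 280  14  16 180] [286.82222222 287.31666667]
```

View pics/t5.png

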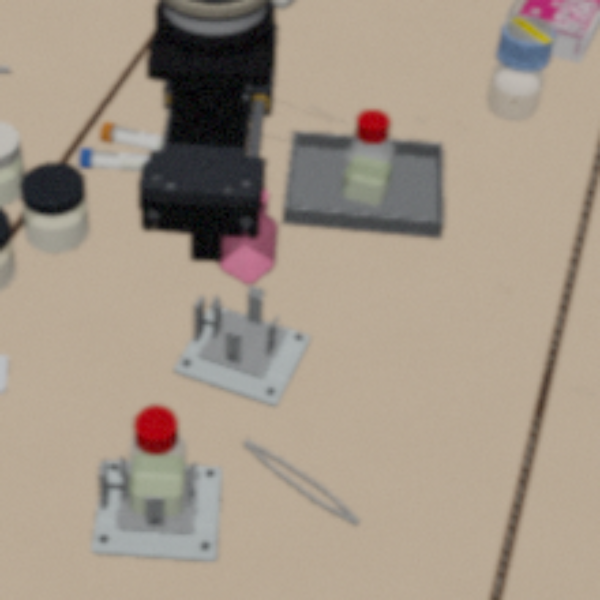

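One flask stands upright in the tray. The other is back at its starting pixel in its clamp, and the jars have not moved.

```bash
python3 -c "
from rig import bot
print(bot.hand_in())"
```

```text
the job is handed in; nothing more can be done
None
```

The flask that held took a tug of about 10 N for over a second and is back in its clamp; the one that came away stands upright in the tray, the jars are untouched, and the job is handed in (no verdict came back).

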